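Newly cut slat onto the painting rails

TASK

Get the newly cut slat ready for painting: slide it along the mitre box until it sticks well out of one end, so that you can get hold of it, then set it down, without dropping it, on the free half of the painting rails. It should lie flat and square across both rails, sticking out by the same amount beyond each, and at least a finger's width away from the painted slat. Leave the painted slat and everything else on the bench where it is.

Things in the scene. Friction and masses are not known exactly. Their poses are not given: they have to be found in the camera images.
- slat_mid (a point): centre of the newly cut slat: a loose bare pine slat 200 mm long (its y axis), 52 mm wide (x), 9 mm thick (z), about 60 g. It starts flat on the floor of the mitre box, wholly inside it and lengthwise along it, so that the walls leave no room for fingers beside it. It slides easily when pushed at either end, and tips if more than half of it sticks out
- mitre_floor (a point): middle of the mitre box's floor, on its upper face, 28 mm above the bench. The wooden mitre box is screwed down and does not move. Its channel runs along y, is 260 mm long, 64 mm wide between the walls, and open at both ends (at y = +130 and -130 mm) and at the top. The two walls are 16 mm thick and rise 38 mm above the floor (66 mm above the bench). x points across the channel to the side away from the robot
- rails_top (a point): middle of the painting rails at the height of their ridges, 58 mm above the bench. A fixed stand: two parallel wooden rails, each 240 mm long along x, at y = +60 and -60 mm, standing on a plywood base 240 x 170 mm and 12 mm thick. Each rail is a batten 12 mm thick whose top is planed to a sharp ridge. The half towards +x (away from the robot) carries the painted slat; the half towards -x is free
- painted_slat_mid (a point): centre of a green painted slat of the same size, loose, lying across both rails (its 200 mm along y) on their +x half; leave it alone
- saw: tenon saw lying flat, 330 mm long along y, 105 mm wide, 20 mm thick, beyond the mitre box as seen from the robot; origin near its middle, on the bench; leave it alone
- paint_tin: closed paint tin, 101 mm diameter, 114 mm high, beyond the rails as seen from the robot; origin at the centre of its foot; leave it alone
- sanding_block: sanding block 65 x 110 x 22 mm lying beside the mitre box on the robot's side; origin at the centre of its underside; leave it alone
- tape_roll: roll of masking tape, 100 mm diameter, 25 mm high, lying flat beside the rails on the robot's side; origin at the centre of its underside; leave it alone
- paint_brush: paint brush, 220 mm long, lying across the top of the paint tin; leave it alone
- jar: closed glass jar, 76 mm diameter, 100 mm high, standing far out in the middle; origin at the centre of its foot; leave it alone
Mind the look-alikes: they are no part of the job. Of the things like the part that bears slat_mid, leave any that is pink; of the rest the larger one is meant.

How it is judged (in metres and radians):
On the way:
1. the slat, still flat on the mitre box's floor, has been slid until it sticks at least 40 mm out of one end of the box ((y of slat_mid in the frame of mitre_floor above 0.07 m or y of slat_mid in the frame of mitre_floor below -0.07 m) and z of slat_mid in the frame of mitre_floor between -0.005 and 0.01 m and x of slat_mid in the frame of mitre_floor between -0.012 and 0.012 m and angle between slat_mid's own z axis and vertical below 0.1 rad), for 0.1 s.
At the end, for the whole second after the job is handed in: The slat rests across both rails on their free (-x) half: flat within 2 degrees, square to the rails within 7 degrees, centred between them within 15 mm, its whole width on them, its edge 10 mm or more from the painted slat, which has not been moved (x of slat_mid in the frame of rails_top between -0.093 and 0.01 m and y of slat_mid in the frame of rails_top between -0.015 and 0.015 m and z of slat_mid in the frame of rails_top between 0.001 and 0.008 m and angle between the y axis of slat_mid and the y axis of rails_top, either way round below 0.12 rad and angle between slat_mid's own z axis and vertical below 0.04 rad and linear speed of slat below 0.01 m/s and horizontal distance between slat_mid and painted_slat_mid above 0.062 m); the robot touches nothing.
It fails at once if the slat is dropped or thrown: it moves faster than 0.5 m/s while out of the gripper (linear speed of slat above 0.5 m/s and not (contact force between the fingers and slat above 0.05 N)).
It fails at once if the slat or the robot touches the painted slat (contact force between any of slat, the arm, the fingers and painted_slat above 0.3 N).
It fails at once if the painted slat is shifted by more than 8 mm (distance of painted_slat_mid from where it was at the start of the episode above 0.008 m).
It fails at once if another thing on the bench is shifted by more than 30 mm (distance of any of saw, paint_tin, sanding_block, tape_roll, paint_brush, jar from where it was at the start of the episode above 0.03 m).
It also fails if it takes over 64 s, if anything falls off the work surface, if the arm or the gripper's body presses on something with over 40 N, if the wrist force passes 120 N, or if a joint passes its speed limit or range.

ROBOT

A 6-joint arm with a two-finger parallel gripper is mounted at the origin on the work surface. World frame = base frame: x ahead of the robot, y to its left, z up, the work surface at z = 0. Lengths are in m, angles in degrees, forces in N, time in s.
With the tool pointing down it reaches from about 0.35 to 0.875 m from the base axis. Payload 4.2 kg.
Tool frame: the origin (TCP) lies between the finger pads; the fingertips stand 25 mm ahead of it and the grasp point (between the pads) lies 6 mm ahead of it (r.tips_ahead is the distance from the TCP to the fingertips, in m); z points along the fingers, y is the direction in which the jaws open and shut (so a half turn about z gives the same grasp; the last joint's range is limited). The gripper opens to 87 mm and grips with 3 to 60 N. Pads are 19 mm wide; open, the fingers measure 117 mm over their backs; the gripper's body (75 mm by 190 mm) begins 51 mm behind the grasp point.
Start: joints at [-57.09, 22.042, 0.453, 0, -68.411, -14.817], TCP at [0.194, -0.594, 0.248] pointing down, gripper open.
Joint ranges: [-179.83, 179.83], [-69.29, 118.12], [-61.27, 80.66], [-181.25, 117.63], [-171.15, -9.14], [-177.46, 177.46]. Speed limits (degrees/s): [159.86, 159.86, 180, 180, 180, 180].

INTERFACE

Orientations are given as a 3x3 rotation matrix whose columns are the frame's x, y, z axes.
In Python, from station import r, vision, finish_job gives the robot as it stands.
- The arm moves only by the shell command python3 -m jog 'ROWS'. ROWS is a JSON object of lists of equal length, an entry for each row: "rot": the turn, a rotation vector about the world's x, y, z in degrees, a list of three; "delta_pos": the shift along the world's x, y, z in mm, a list of three; "grip": the opening in per cent of the stroke, from 0 (shut) to 100 (fully open). A call has 1 to 10 rows; each row shifts and turns the commanded pose from where the row before left it; what a row does not reach is not made up. A row lasts 1/12 s, in which the tool goes at most 41.7 mm and 7.16 degrees, less where a joint would pass 70% of its speed; a pose out of reach is approached as far as the arm can. A call with a gripper value outside its range is refused whole. The fingers move at their own pace and stop on an object; the grip force is fixed at half the most. Time passes only in rows, so rows that do not move let the fingers close. It gives the time, the measured TCP pose, the force and the opening at its end, in the units of the state.
- r.sense(): the state, without advancing time (a new reading comes with each control period).
- vision.capture(name): name is "side" or "top"; returns a dict with "frame" (480x640x3 uint8, red, green, blue), "K" (3x3 intrinsics, pixels), "k1" (the pictures are not rectified: a ray, as slopes to the right and down, at radius r is drawn at 1 + k1 r^2 times it, then the intrinsics apply), "xyz" and "orientation" of the camera in the world. Camera axes: x right, y up, looking along -z (the intrinsics and any distortion apply to the point x, -y, -z); pixel columns grow to the right and rows downward; lengths in m; the calibration is good to about 2 mm. A picture is of the moment at which its call begins. There is no depth.
- finish_job(): hands the job in, once; it reports no verdict.
The state is a dict: "time_s": time; "joints": joint angles; "joint_velocities": joint speeds; "effort": joint torques, N m; "tcp_pos": TCP position; "ee_rot": TCP orientation; "wrist_force": force on the tool from outside, world axes, zero at the start; "moment": the same for the moment, N m; "gripper_width": opening from 0.0 (shut) to 1.0 (fully open).
Only numpy, scipy, OpenCV 4.12 (cv2) and the standard library are available. Lean on these libraries where they do the work, as an engineer would, in place of code of your own. Each camera call takes 0.05 s, during which the arm holds its last target. There are 200 camera calls.

## Working session

There is one attempt and no reset: what is moved stays moved. The work goes in short steps, Python scripts to look and compute and a shell command to move; the robot and the scene stay as the last step left them, time stands still between calls to the robot, and variables do not carry over. Pictures are saved under pics/ and viewed, about 8 in all and at most 12, crops included, and the job is handed in when it is done.

```bash
mkdir -p pics; ls; cat > h.py <<'E'
import numpy as np, cv2
from station import r, vision
def cap(n,save=None):
    c=vision.capture(n)
    if save: cv2.imwrite('pics/'+save,cv2.cvtColor(c['frame'],cv2.COLOR_RGB2BGR))
    return c
def ray(c,uv):
    K=np.array(c['K'],float);p=cv2.undistortPoints(np.array([[uv]],float),K,np.array([c['k1'],0,0,0.]))[0,0]
    # note: cv2 k1 model: drawn = ray*(1+k1 r^2)
    d=np.array(c['orientation'])@np.array([p[0],-p[1],-1.]);return np.array(c['xyz'],float),d
def onplane(c,uv,z):
    o,d=ray(c,uv);return o+d*(z-o[2])/d[2]
def proj(c,P):
    q=np.array(c['orientation']).T@(np.array(P)-np.array(c['xyz']));x,y=q[0]/-q[2],-q[1]/-q[2]
    f=1+c['k1']*(x*x+y*y);K=np.array(c['K']);return K[0,0]*x*f+K[0,2],K[1,1]*y*f+K[1,2]
E
python3 - <<'E'
from h import *
for n in('top','side'):
    c=cap(n,n+'0.png');print(n,c['K'],c['k1'],c['xyz'],c['orientation'])
print(r.sense())
E
```

```text
pics
top [[505.35893406   0.         320.93769017]
 [  0.         505.35893406 237.03577683]
 [  0.           0.           1.        ]] -0.02214528585885736 [0.34152435 0.07108555 1.28752137] [[ 0.02445368  0.98548349 -0.1680009 ]
 [-0.99968423  0.02507773  0.00159364]
 [ 0.00578359  0.16790888  0.98578555]]
side [[486.24080702   0.         314.74123588]
 [  0.         486.24080702 246.94178988]
 [  0.           0.           1.        ]] -0.1282066495467605 [0.49613918 0.84262755 0.74881227] [[-0.99917942  0.02909034 -0.02818235]
 [-0.0402462  -0.63485877  0.77157928]
 [ 0.0045537   0.77208037  0.63550859]]
{'time_s': 0.1, 'joints': array([-5.70890086e+01,  2.20871966e+01,  3.89113912e-01, -2.77255173e-02,
       -6.84102790e+01, -1.48160446e+01]), 'joint_velocities': array([ 0.03416094, -0.08739958,  0.17642842,  0.10885678,  0.14599529,
        0.04511708]), 'effort': array([-1.23853724e-04, -3.91691279e+01,  1.87936199e+01,  4.23183650e+00,
        1.34538417e-02, -8.27317172e-05]), 'tcp_pos': array([ 0.19399846, -0.59362599,  0.24656412]), 'ee_rot': array([[-9.50598532e-01, -3.10422308e-01, -6.49827896e-04],
       [-3.10422984e-01,  9.50596767e-01,  1.83218822e-03],
       [ 4.89722032e-05,  1.94339694e-03, -9.99998110e-01]]), 'wrist_force': array([-1.17117828, -0.29283332, -0.48329544]), 'moment': array([ 0.01699717, -0.01884645, -0.04642139]), 'gripper_width': 0.9956396297704988}
```

View pics/top0.png

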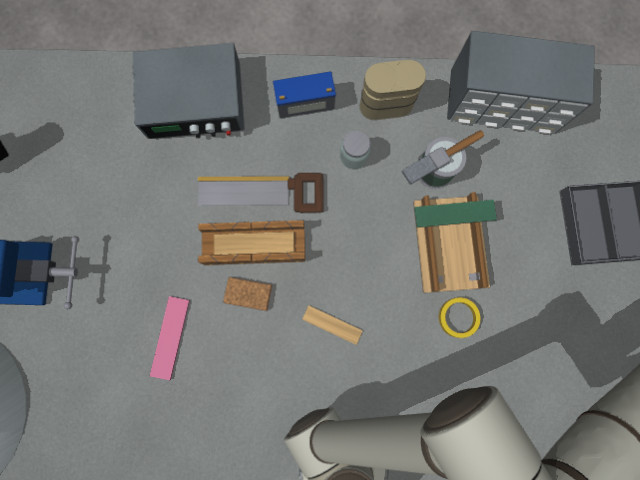

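View pics/side0.png

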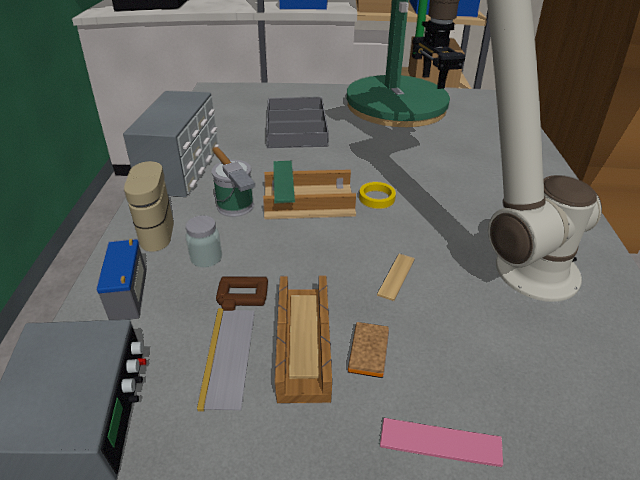

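Candidates for the slat are a bare slat in the mitre box (top 255,243), a shorter bare stick loose on the bench (333,324) and a pink slat (170,338). The one in the box fits: it isn't pink, it's the larger of the two bare ones, and it lies in the box as described. I'll confirm it in an enlarged crop and look at the rails in the same picture.

```bash
python3 - <<'E'
import cv2,numpy as np
t=cv2.imread('pics/top0.png')
a=cv2.resize(t[205:350,190:370],None,fx=4.2,fy=4.2,interpolation=cv2.INTER_CUBIC)[:600,:]
b=cv2.resize(t[185:300,400:505],None,fx=5,fy=5,interpolation=cv2.INTER_CUBIC)
cv2.imwrite('pics/cA.png',cv2.resize(t[190:290,190:320],None,fx=6,fy=6,interpolation=cv2.INTER_CUBIC))
cv2.imwrite('pics/cB.png',b)
E
```

```text
(no output)
```

View pics/cA.png

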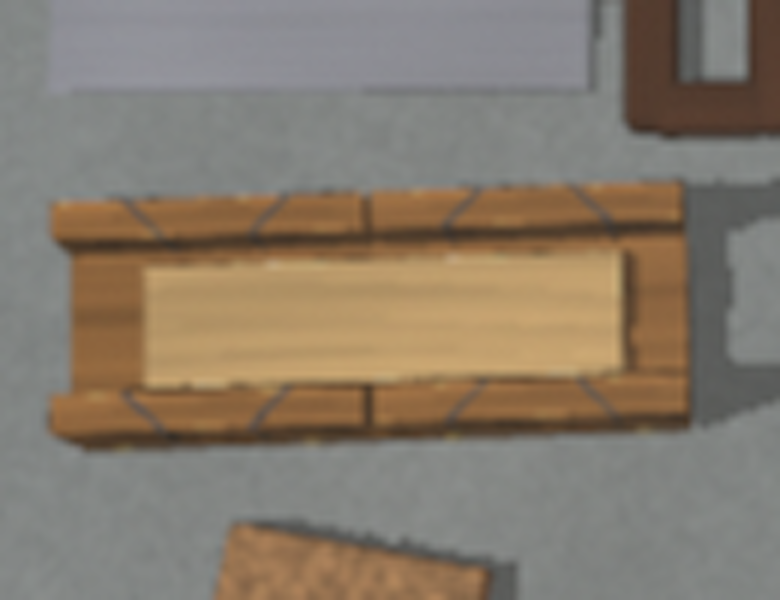

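View pics/cB.png

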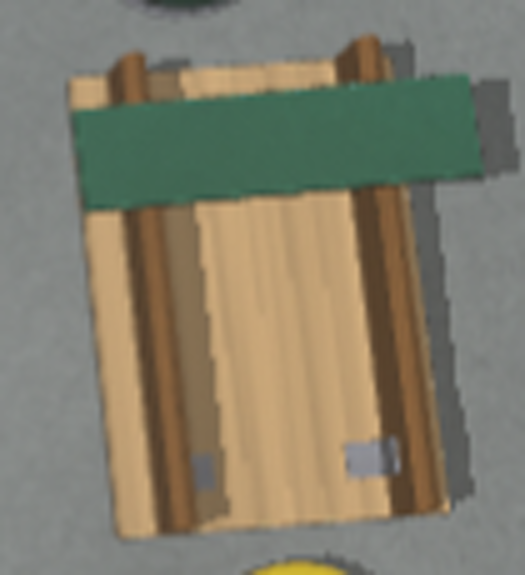

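The crop shows the slat in the channel, at about (214–294, 232–254) in the full frame. Its length should come out at 200 mm. The rails have ridges and a clear free half, and the painted slat is at the far end. Next I turn pixels into points.

```bash
python3 - <<'E'
from h import *
c=cap('top');s=cap('side')
A=lambda u,v:(190+(u-3)/6,190+(v-3)/6)
B=lambda u,v:(400+(u-2.5)/5,185+(v-2.5)/5)
def pr(n,uv,z):
    p=onplane(c,uv,z);print(n,np.round(p*1000,1),'side px',np.round(proj(s,p),1));return p
sl=[pr('slat',A(*q),.037) for q in((143,268),(622,250),(625,375))]
print('slat len,w',np.linalg.norm(sl[0]-sl[1]),np.linalg.norm(sl[2]-sl[1]))
w=[pr('wall',A(*q),.066) for q in((52,203),(683,183),(688,420),(55,435))]
print(np.linalg.norm(w[0]-w[1]),np.linalg.norm(w[2]-w[1]),'mid',np.mean(w,0))
pr('mid floor',A(72,320),.028);pr('floorend',A(688,300),.028)
b=[pr('base',B(*q),.012) for q in((68,80),(388,58),(448,510),(118,540))]
print([np.linalg.norm(b[i]-b[i-1]) for i in range(4)],'mid',np.mean(b,0))
R=[pr('ridge',B(*q),.058) for q in((130,55),(370,38),(428,512),(178,530))]
print([np.linalg.norm(R[i]-R[i-1]) for i in range(4)],'mid',np.mean(R,0))
P=[pr('paint',B(*q),.067) for q in((73,112),(467,74),(483,178),(85,210))]
print([np.linalg.norm(P[i]-P[i-1]) for i in range(4)],'mid',np.mean(P,0))
S=cv2.imread('pics/side0.png')
def cr(x0,x1,y0,y1): return cv2.resize(S[y0:y1,x0:x1],None,fx=4,fy=4,interpolation=cv2.INTER_CUBIC)
cv2.imwrite('pics/s.png',np.hstack([cr(255,345,265,410),cr(255,365,155,300)]))
E
```

```text
slat [555.1 339.5  37. ] side px [290.8 377.5]
slat [567.8 139.2  37. ] side px [292.1 296.1]
slat [515.  136.2  37. ] side px [317.8 295.9]
slat len,w 0.20063042284596672 0.05290165526967894
wall [576.2 372.3  66. ] side px [276.1 383.1]
wall [591.2 113.5  66. ] side px [281.3 276.9]
wall [493.2 108.6  66. ] side px [329.  276.7]
wall [480.6 364.8  66. ] side px [333.7 381.5]
0.25913983159719595 0.09809176613044282 mid [0.53531069 0.23978862 0.066     ]
mid floor [533.7 369.9  28. ] side px [302.1 395.8]
floorend [548.8 111.2  28. ] side px [302.2 290. ]
base [ 661.2 -167.9   12. ] side px [265.3 216.9]
base [ 677.5 -335.3   12. ] side px [266.7 182.4]
base [ 442.8 -359.4   12. ] side px [348.9 179.9]
base [ 423.8 -191.7   12. ] side px [357.2 214. ]
[np.float64(0.2386649452280731), np.float64(0.1681786759964307), np.float64(0.2358942165118355), np.float64(0.1687340679991846)] mid [ 0.55132125 -0.26359271  0.012     ]
ridge [ 663.4 -190.6   58. ] side px [264.4 197.1]
ridge [ 675.5 -311.9   58. ] side px [265.5 172.7]
ridge [ 438. -334.   58.] side px [351.6 170.6]
ridge [ 426.3 -211.5   58. ] side px [357. 195.]
[np.float64(0.23801589705878526), np.float64(0.1218683419958086), np.float64(0.2385575719419365), np.float64(0.12302059641654053)] mid [ 0.55079986 -0.26200003  0.058     ]
paint [ 631.2 -160.    67. ] side px [275.6 201.2]
paint [ 655.9 -357.2   67. ] side px [274.1 161.8]
paint [ 603.1 -363.4   67. ] side px [293.  161.1]
paint [ 581.8 -165.6   67. ] side px [295.5 200.5]
[np.float64(0.04967149971408923), np.float64(0.19873292529553926), np.float64(0.05313348666207837), np.float64(0.19894130223837553)] mid [ 0.61799299 -0.26154097  0.067     ]
```

View pics/s.png

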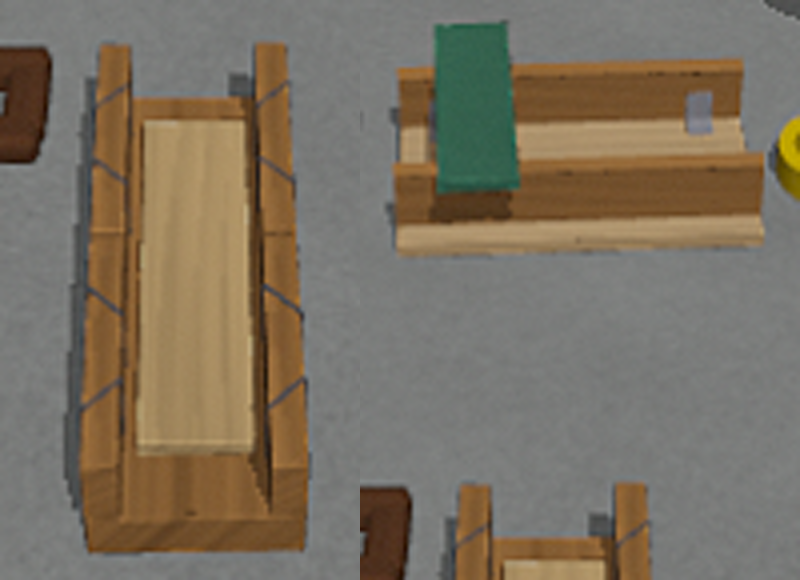

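Both views agree, and the sizes come out right: slat 200 x 53 mm, ridges 120 mm apart.

- **Box:** centre about (536, 240), yaw about 3.3°.
- **Rails:** centre about (551, -262), yaw about 5.1°.

The plan is to push from the +y end towards -y, then grip the -y end about 82 mm from the slat's centre. That keeps the fingers outside the rail at the drop.

```bash
python3 -m jog '{"rot":[[0,0,7],[0,0,7],[0,0,7],[0,0,7],[0,0,7],[0,0,7],[0,0,7],[0,0,7],[0,0,7],[0,0,7]],"delta_pos":[[20,36,0],[20,36,0],[20,36,0],[20,36,0],[20,36,0],[20,36,0],[20,36,0],[20,36,0],[20,36,0],[20,36,0]],"grip":[0,0,0,0,0,0,0,0,0,0]}'
python3 -m jog '{"rot":[[0,0,5],[0,0,0],[0,0,0],[0,0,0],[0,0,0],[0,0,0],[0,0,0],[0,0,0],[0,0,0],[0,0,0]],"delta_pos":[[6,40,0],[6,40,0],[6,40,0],[6,40,0],[6,40,0],[6,40,0],[6,40,0],[6,40,0],[6,40,0],[6,40,0]],"grip":[0,0,0,0,0,0,0,0,0,0]}'
```

```text
time_s: 1.03
tcp_pos: [0.3945, -0.2321, 0.2477]
ee_rot: [[-0.027, -1.0, 0.001], [-1.0, 0.027, -0.0], [0.0, -0.001, -1.0]]
wrist_force: [0.8, -0.8, 0.5]
gripper_width: 0.323
time_s: 1.87
tcp_pos: [0.4538, 0.168, 0.2477]
ee_rot: [[0.055, -0.999, 0.0], [-0.999, -0.055, 0.0], [-0.0, -0.0, -1.0]]
wrist_force: [1.3, -0.3, -0.0]
gripper_width: 0.001
```

```bash
python3 -m jog '{"rot":[[0,0,0],[0,0,0],[0,0,0],[0,0,0],[0,0,0],[0,0,0],[0,0,0],[0,0,0],[0,0,0],[0,0,0]],"delta_pos":[[12.5,33,-16],[12.5,33,-16],[12.5,33,-16],[12.5,33,-16],[12.5,33,-16],[12.5,33,-16],[0,0,-25],[0,0,-25],[0,0,0],[0,0,0]],"grip":[0,0,0,0,0,0,0,0,0,0]}'
python3 - <<'E'
from h import *
t=cap('top');s=cap('side')
a=cv2.resize(t['frame'][190:290,180:310],None,fx=3,fy=3,interpolation=cv2.INTER_CUBIC)
b=cv2.resize(s['frame'][260:420,225:385],None,fx=2.5,fy=2.5,interpolation=cv2.INTER_CUBIC)
o=np.zeros((400,790,3),np.uint8);o[:300,:390]=a;o[:,390:]=b
cv2.imwrite('pics/p6.png',o[:,:,::-1])
p=r.sense()['tcp_pos'];print(p)
E
```

```text
time_s: 2.7
tcp_pos: [0.5286, 0.3632, 0.1001]
ee_rot: [[0.054, -0.999, -0.002], [-0.999, -0.054, -0.003], [0.003, 0.003, -1.0]]
wrist_force: [0.0, 0.1, 0.8]
gripper_width: 0.005
[0.52998086 0.36432878 0.10329904]
```

View pics/p6.png

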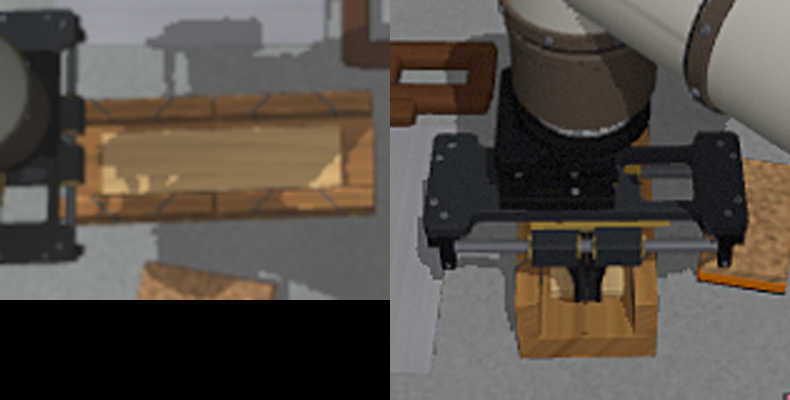

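The fingers are centred over the channel beyond the slat's +y end, at about (585, 290) in the composite. Now I lower and push gently, about 7 mm per row.

```bash
python3 -m jog '{"rot":[[0,0,0],[0,0,0],[0,0,0],[0,0,0],[0,0,0]],"delta_pos":[[0,0,-20],[0,0,-15],[0,0,-10],[0,0,0],[0,0,0]],"grip":[0,0,0,0,0]}'
python3 -m jog '{"rot":[[0,0,0],[0,0,0],[0,0,0],[0,0,0],[0,0,0],[0,0,0],[0,0,0]],"delta_pos":[[0.4,-7,0],[0.4,-7,0],[0.4,-7,0],[0.4,-7,0],[0.4,-7,0],[0.4,-7,0],[0,0,0]],"grip":[0,0,0,0,0,0,0]}'
```

```text
time_s: 3.22
tcp_pos: [0.5297, 0.3641, 0.0577]
ee_rot: [[0.054, -0.999, 0.001], [-0.999, -0.054, 0.001], [-0.001, -0.001, -1.0]]
wrist_force: [-0.7, 0.1, -0.2]
gripper_width: 0.005
time_s: 3.8
tcp_pos: [0.5314, 0.3202, 0.0566]
ee_rot: [[0.052, -0.999, -0.001], [-0.999, -0.052, -0.001], [0.001, 0.001, -1.0]]
wrist_force: [0.0, 0.7, 0.4]
gripper_width: 0.006
```

```bash
python3 -m jog '{"rot":[[0,0,0],[0,0,0],[0,0,0],[0,0,0],[0,0,0],[0,0,0],[0,0,0]],"delta_pos":[[0.4,-7,0],[0.4,-7,0],[0.4,-7,0],[0.4,-7,0],[0.4,-7,0],[0.4,-7,0],[0,0,0]],"grip":[0,0,0,0,0,0,0]}'
python3 - <<'E'
from h import *
t=cap('top');s=cap('side')
a=cv2.resize(t['frame'][190:290,240:370],None,fx=6,fy=6,interpolation=cv2.INTER_CUBIC)
cv2.imwrite('pics/p7.png',a[:,:,::-1])
print(r.sense()['tcp_pos'])
for ly in(100,90,80,70,60,50,40):
  print(ly,np.round(proj(t,[.536+.057*(240-ly)/1000,ly/1000,.037]),1))
E
```

```text
time_s: 4.38
tcp_pos: [0.5336, 0.2782, 0.0564]
ee_rot: [[0.053, -0.999, -0.001], [-0.999, -0.053, -0.001], [0.001, 0.001, -1.0]]
wrist_force: [-0.4, 0.0, 0.4]
gripper_width: 0.009
[0.53395031 0.27940317 0.05652064]
100 [308.5 240.9]
90 [312.5 240.8]
80 [316.5 240.7]
70 [320.5 240.5]
60 [324.5 240.4]
50 [328.5 240.3]
40 [332.5 240.2]
```

View pics/p7.png

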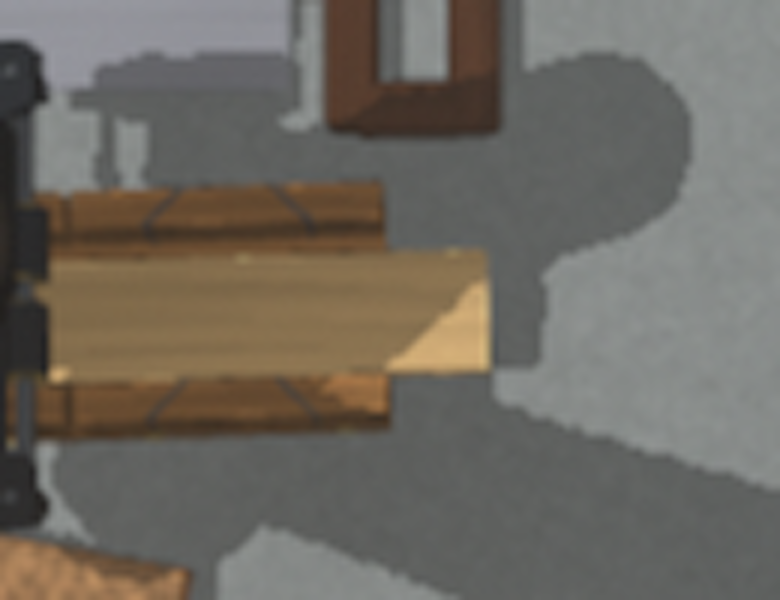

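The slat now sticks out at the -y end, its end at crop x = 488, i.e. y ≈ 68, so slat_mid is at about -72 mm in the box frame. I push 11 mm more and back off, then lift.

```bash
python3 -m jog '{"rot":[[0,0,0],[0,0,0],[0,0,0],[0,0,0],[0,0,0],[0,0,0],[0,0,0],[0,0,0],[0,0,0],[0,0,0]],"delta_pos":[[0.2,-4,0],[0.2,-4,0],[0.2,-3,0],[0,0,0],[0,8,0],[0,0,20],[0,0,35],[0,0,35],[0,0,0],[0,0,0]],"grip":[0,0,0,0,0,0,0,0,0,0]}'
python3 -m jog '{"rot":[[0,0,0],[0,0,0],[0,0,0],[0,0,0],[0,0,0],[0,0,0],[0,0,0],[0,0,0]],"delta_pos":[[2,-35,0],[2,-35,0],[2,-35,0],[2,-35,0],[2,-35,0],[1,-25,0],[0,0,0],[0,0,0]],"grip":[100,100,100,100,100,100,100,100]}'
python3 - <<'E'
from h import *
t=cap('top');s=cap('side')
a=cv2.resize(t['frame'][190:290,180:310],None,fx=3,fy=3,interpolation=cv2.INTER_CUBIC)
b=cv2.resize(s['frame'][220:420,225:385],None,fx=2.5,fy=2.5,interpolation=cv2.INTER_CUBIC)
o=np.zeros((500,790,3),np.uint8);o[:300,:390]=a;o[:,390:]=b
cv2.imwrite('pics/p8.png',o[:,:,::-1]);print(r.sense()['tcp_pos'])
E
```

```text
time_s: 5.32
tcp_pos: [0.5356, 0.2785, 0.1493]
ee_rot: [[0.055, -0.998, 0.005], [-0.999, -0.055, 0.004], [-0.004, -0.005, -1.0]]
wrist_force: [-0.9, 0.5, -1.0]
gripper_width: 0.003
time_s: 5.98
tcp_pos: [0.5449, 0.0758, 0.1454]
ee_rot: [[0.051, -0.999, -0.002], [-0.999, -0.051, -0.001], [0.001, 0.002, -1.0]]
wrist_force: [-0.7, 0.3, 0.2]
gripper_width: 0.526
[0.54533481 0.07741323 0.14578868]
```

View pics/p8.png

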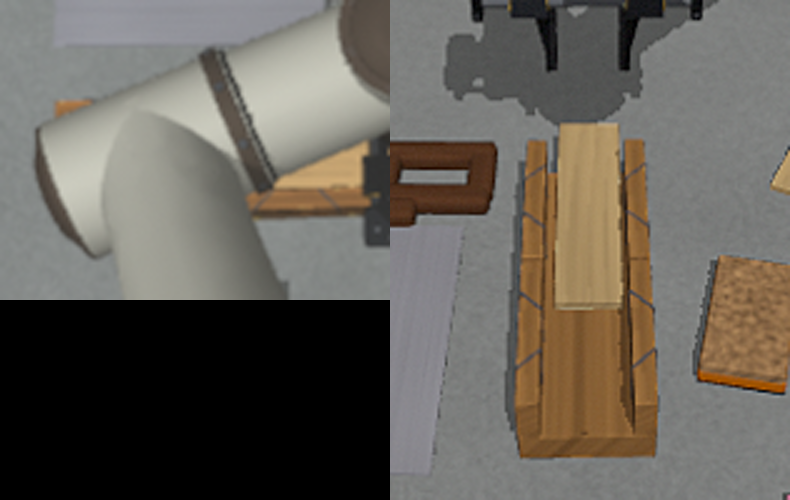

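The side view shows the slat flat in the channel with its -y end out (composite 559–619, 125). Its position from this view:

```bash
python3 - <<'E'
from h import *
s=cap('side')
for q in((555,304),(621,304),(559,125),(619,125)):
  print(np.round(1000*onplane(s,(225+(q[0]-390-1)/2.5,220+(q[1]-1)/2.5),.037),1))
x=r.sense();print(x['tcp_pos'],x['gripper_width'])
E
```

```text
[561.7 257.9  37. ]
[512.3 255.6  37. ]
[573.7  58.3  37. ]
[521.4  55.9  37. ]
[0.54540006 0.0777972  0.14594293] 0.6658883134160825
```

```bash
python3 -m jog '{"rot":[[0,0,0],[0,0,0],[0,0,0],[0,0,0],[0,0,0],[0,0,0],[0,0,0],[0,0,0]],"delta_pos":[[1,-2,0],[0,0,0],[0,0,0],[0,0,-25],[0,0,-30],[0,0,-30],[0,0,-22],[0,0,0]],"grip":[100,100,100,100,100,100,100,100]}'
python3 -m jog '{"rot":[[0,0,0],[0,0,0],[0,0,0],[0,0,0],[0,0,0],[0,0,0],[0,0,0],[0,0,0],[0,0,0],[0,0,0]],"delta_pos":[[0,0,0],[0,0,0],[0,0,0],[0,0,0],[0,0,0],[0,0,0],[0,0,0],[0,0,0],[0,0,0],[0,0,0]],"grip":[50,50,50,50,50,50,50,50,50,50]}'
```

```text
time_s: 6.8
tcp_pos: [0.5433, 0.0741, 0.0351]
ee_rot: [[0.053, -0.999, -0.009], [-0.999, -0.053, -0.003], [0.003, 0.009, -1.0]]
wrist_force: [-0.5, -0.8, -0.6]
gripper_width: 0.999
time_s: 7.63
tcp_pos: [0.5468, 0.075, 0.04]
ee_rot: [[0.054, -0.999, 0.001], [-0.999, -0.054, 0.0], [-0.0, -0.001, -1.0]]
wrist_force: [-1.2, -0.4, 3.9]
gripper_width: 0.593
```

```bash
python3 -m jog '{"rot":[[0,0,0],[0,0,0],[0,0,0],[0,0,0],[0,0,0],[0,0,0],[0,0,0],[0,0,0],[0,0,0],[0,0,0]],"delta_pos":[[0,0,0],[0,0,3],[0,0,5],[0,0,10],[0,0,15],[0,0,20],[0,0,20],[0,0,20],[0,0,12],[0,0,5]],"grip":[0,0,0,0,0,0,0,0,0,0]}'
python3 - <<'E'
from h import *
s=cap('side')
b=cv2.resize(s['frame'][180:420,225:385],None,fx=2.5,fy=2.5,interpolation=cv2.INTER_CUBIC)
cv2.imwrite('pics/p9.png',b[:,:,::-1]);x=r.sense();print(x['tcp_pos'],x['wrist_force'],x['moment'],x['gripper_width'])
E
```

```text
time_s: 8.47
tcp_pos: [0.5475, 0.0753, 0.1525]
ee_rot: [[0.054, -0.999, 0.004], [-0.999, -0.054, 0.002], [-0.001, -0.004, -1.0]]
wrist_force: [0.2, 1.2, -1.0]
gripper_width: 0.596
[0.54742348 0.075249   0.152194  ] [ 0.25303731  0.42209481 -0.32103691] [-0.06757035  0.12618346 -0.04302986] 0.592156275006288
```

View pics/p9.png

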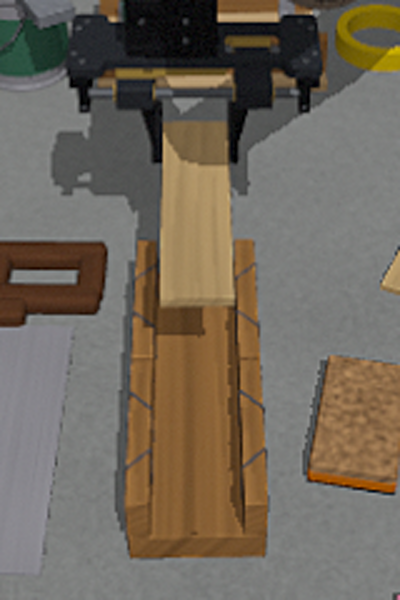

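The slat is held level-looking and clear of the box, its far end at crop (160–232, 302). I check its droop, then carry it across.

```bash
python3 - <<'E'
from h import *
s=cap('side')
for u in(289,317.8):
  o,d=ray(s,(u,300.8));print(np.round(1000*(o+d*(.257-o[1])/d[1]),1))
E
python3 -m jog '{"rot":[[0,0,0.2],[0,0,0.2],[0,0,0.2],[0,0,0.2],[0,0,0.2],[0,0,0.2],[0,0,0.2],[0,0,0.2],[0,0,0.2],[0,0,0.2]],"delta_pos":[[-1,-10,0],[-1,-15,0],[-2,-20,0],[-2,-22,0],[-2,-22,0],[-2,-22,0],[-2,-22,0],[-2,-22,0],[-2,-22,0],[-2,-22,0]],"grip":[0,0,0,0,0,0,0,0,0,0]}'
python3 -m jog '{"rot":[[0,0,0],[0,0,0],[0,0,0],[0,0,0],[0,0,0],[0,0,0],[0,0,0],[0,0,0],[0,0,0],[0,0,0]],"delta_pos":[[-2,-28,0],[-2,-30,0],[-2,-32,0],[-2,-32,0],[-2,-32,0],[-2,-28,0],[-2,-22,0],[-1,-14,0],[-1,-6,0],[0,0,0]],"grip":[0,0,0,0,0,0,0,0,0,0]}'
python3 - <<'E'
from h import *
t=cap('top');s=cap('side')
a=cv2.resize(t['frame'][170:310,390:510],None,fx=3.3,fy=3.3,interpolation=cv2.INTER_CUBIC)
b=cv2.resize(s['frame'][120:260,230:390],None,fx=2.5,fy=2.5,interpolation=cv2.INTER_CUBIC)
o=np.zeros((462,800,3),np.uint8);o[:,:396]=a;o[:350,400:]=b
cv2.imwrite('pics/p10.png',o[:,:,::-1]);x=r.sense();print(x['tcp_pos'],x['gripper_width'])
E
```

```text
[561.4 257.  144.4]
[511.7 257.  146.7]
time_s: 9.4
tcp_pos: [0.5271, -0.1257, 0.148]
ee_rot: [[0.089, -0.996, -0.003], [-0.996, -0.089, 0.0], [-0.0, 0.003, -1.0]]
wrist_force: [-0.4, -1.3, -0.8]
gripper_width: 0.594
time_s: 10.23
tcp_pos: [0.5116, -0.3489, 0.1484]
ee_rot: [[0.087, -0.996, -0.002], [-0.996, -0.087, 0.001], [-0.001, 0.002, -1.0]]
wrist_force: [0.1, -0.4, -0.1]
gripper_width: 0.594
[ 0.51217596 -0.34733357  0.14898114] 0.5927626750491417
```

View pics/p10.png

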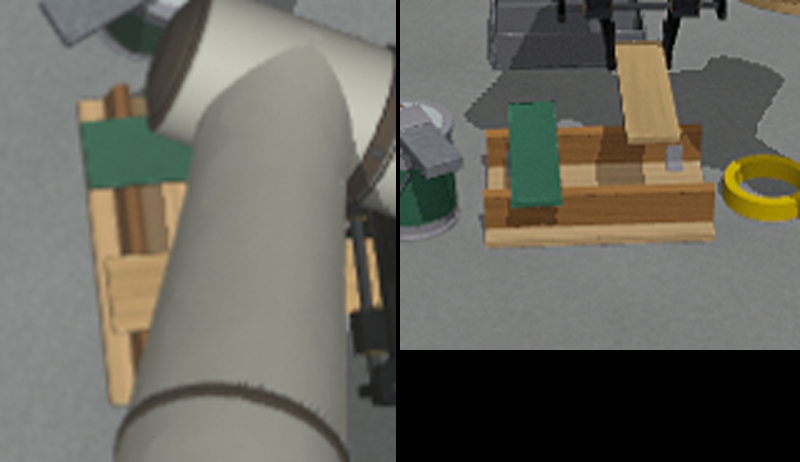

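```bash
python3 - <<'E'
from h import *
s=cap('side');P=[]
for u in(320.8,340.8): P.append(1000*onplane(s,(u,174.8),.143));print(np.round(P[-1],1))
E
python3 -m jog '{"rot":[[0,0,0],[0,0,0],[0,0,0],[0,0,0],[0,0,0],[0,0,0],[0,0,0]],"delta_pos":[[0,0,-10],[0,0,-18],[0,0,-18],[0,0,-14],[0,0,-8],[0,0,-4],[0,0,0]],"grip":[0,0,0,0,0,0,0]}'
python3 -m jog '{"rot":[[0,0,0],[0,0,0],[0,0,0],[0,0,0],[0,0,0],[0,0,0]],"delta_pos":[[0,0,-1],[0,0,-1],[0,0,-1],[0,0,-1],[0,0,0],[0,0,0]],"grip":[0,0,0,0,0,0]}'
python3 - <<'E'
from h import *
s=cap('side')
b=cv2.resize(s['frame'][130:240,240:380],None,fx=4,fy=4,interpolation=cv2.INTER_CUBIC)
cv2.imwrite('pics/p11.png',b[:,:,::-1]);x=r.sense();print(x['tcp_pos'],x['wrist_force'],x['moment'])
E
```

```text
[ 519.4 -165.8  143. ]
[ 471.4 -168.2  143. ]
time_s: 10.97
tcp_pos: [0.5128, -0.3481, 0.0777]
ee_rot: [[0.09, -0.996, -0.0], [-0.996, -0.09, -0.001], [0.001, 0.0, -1.0]]
wrist_force: [0.9, -2.0, 0.3]
gripper_width: 0.59
time_s: 11.47
tcp_pos: [0.5136, -0.3489, 0.0743]
ee_rot: [[0.089, -0.996, 0.003], [-0.996, -0.089, -0.002], [0.002, -0.003, -1.0]]
wrist_force: [1.1, -5.1, 3.0]
gripper_width: 0.59
[ 0.51362834 -0.34894299  0.07432062] [ 0.75096884 -5.00990272  2.62383274] [-1.56634209 -0.0554591   0.11573888]
```

View pics/p11.png

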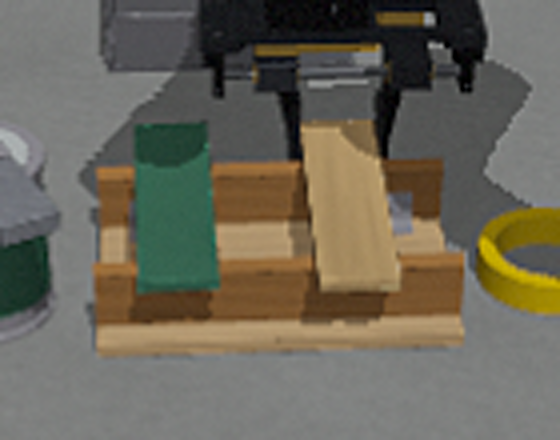

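The far end has touched the rail first: 3 N up, with a moment. I keep lowering slowly so the slat levels in the grip, watching the force.

```bash
python3 -m jog '{"rot":[[0,0,0],[0,0,0],[0,0,0],[0,0,0],[0,0,0],[0,0,0]],"delta_pos":[[0,0,-1],[0,0,0],[0,0,-1],[0,0,0],[0,0,-1],[0,0,0]],"grip":[0,0,0,0,0,0]}'
python3 -m jog '{"rot":[[0,0,0],[0,0,0],[0,0,0],[0,0,0],[0,0,0],[0,0,0]],"delta_pos":[[0,0,-1],[0,0,0],[0,0,-1],[0,0,0],[0,0,0],[0,0,0]],"grip":[0,0,0,0,0,0]}'
```

```text
time_s: 12.02
tcp_pos: [0.5136, -0.3491, 0.0714]
ee_rot: [[0.09, -0.996, 0.003], [-0.996, -0.09, -0.002], [0.002, -0.003, -1.0]]
wrist_force: [0.7, -5.7, 3.8]
gripper_width: 0.592
time_s: 12.52
tcp_pos: [0.5137, -0.3491, 0.07]
ee_rot: [[0.09, -0.996, 0.003], [-0.996, -0.09, -0.002], [0.003, -0.003, -1.0]]
wrist_force: [-0.2, -5.2, 5.6]
gripper_width: 0.592
```

```bash
python3 -m jog '{"rot":[[0,0,0],[0,0,0],[0,0,0]],"delta_pos":[[0,0,-1],[0,0,0],[0,0,0]],"grip":[0,0,0]}'
```

```text
time_s: 12.77
tcp_pos: [0.5137, -0.3492, 0.0698]
ee_rot: [[0.09, -0.996, 0.003], [-0.996, -0.09, -0.003], [0.003, -0.003, -1.0]]
wrist_force: [-1.1, -4.2, 9.0]
gripper_width: 0.589
```

The force rose sharply and the TCP stopped moving, so the slat is on both rails. I release in stages.

```bash
python3 -m jog '{"rot":[[0,0,0],[0,0,0],[0,0,0],[0,0,0],[0,0,0],[0,0,0],[0,0,0],[0,0,0]],"delta_pos":[[0,0,0],[0,0,0],[0,0,0],[0,0,0],[0,0,0],[0,0,0],[0,0,0],[0,0,0]],"grip":[60,62,65,70,80,85,85,85]}'
python3 -m jog '{"rot":[[0,0,0],[0,0,0],[0,0,0],[0,0,0],[0,0,0],[0,0,0],[0,0,0],[0,0,0],[0,0,0],[0,0,0]],"delta_pos":[[0,0,3],[0,0,8],[0,0,20],[0,0,35],[0,0,35],[0,-30,20],[0,-30,10],[0,-40,0],[0,-40,0],[0,-40,0]],"grip":[85,85,85,85,85,85,85,85,85,85]}'
python3 -m jog '{"rot":[[0,0,0],[0,0,0],[0,0,0],[0,0,0],[0,0,0],[0,0,0],[0,0,0]],"delta_pos":[[-40,0,0],[-40,0,0],[-40,0,0],[-40,0,0],[-30,-20,0],[0,0,0],[0,0,0]],"grip":[85,85,85,85,85,85,85]}'
python3 - <<'E'
from h import *
t=cap('top','top9.png');s=cap('side')
a=cv2.resize(t['frame'][170:310,390:510],None,fx=3.3,fy=3.3,interpolation=cv2.INTER_CUBIC)
b=cv2.resize(s['frame'][120:260,230:390],None,fx=2.5,fy=2.5,interpolation=cv2.INTER_CUBIC)
o=np.zeros((462,800,3),np.uint8);o[:,:396]=a;o[:350,400:]=b
cv2.imwrite('pics/p12.png',o[:,:,::-1]);print(r.sense()['tcp_pos'])
E
```

```text
time_s: 13.43
tcp_pos: [0.5157, -0.3491, 0.0683]
ee_rot: [[0.09, -0.996, 0.007], [-0.996, -0.09, -0.003], [0.004, -0.007, -1.0]]
wrist_force: [5.0, -4.9, -0.6]
gripper_width: 0.831
time_s: 14.27
tcp_pos: [0.5125, -0.5279, 0.1977]
ee_rot: [[0.089, -0.996, -0.0], [-0.996, -0.089, 0.003], [-0.003, -0.0, -1.0]]
wrist_force: [0.4, 0.2, -0.5]
gripper_width: 0.851
time_s: 14.85
tcp_pos: [0.3209, -0.5476, 0.1977]
ee_rot: [[0.085, -0.996, -0.0], [-0.996, -0.085, 0.003], [-0.003, -0.0, -1.0]]
wrist_force: [0.2, -1.2, -0.3]
gripper_width: 0.852
[ 0.32303559 -0.54732191  0.19776412]
```

View pics/p12.png

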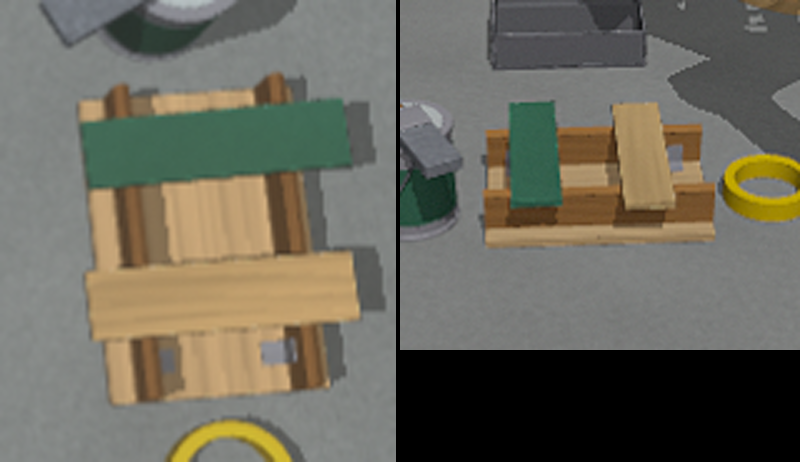

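The picture shows the slat lying across both rails, parallel to and well clear of the painted one, with its top corners at crop (85,272), (353,253), (359,318) and (94,340). That was picture 12, so the last check is by numbers.

```bash
python3 - <<'E'
from h import *
t=cap('top')
f=lambda q:(390+(q[0]-1.2)/3.3,170+(q[1]-1.2)/3.3)
P=np.array([1000*onplane(t,f(q),.067) for q in((85,272),(353,253),(359,318),(94,340))])
m=P.mean(0);d=P[0]-P[1]+P[3]-P[2];th=np.deg2rad(5.1)
x=np.array([np.cos(th),np.sin(th)]);y=np.array([-x[1],x[0]]);e=m[:2]-[551,-262]
print('mid',m.round(1),'yaw',np.degrees(np.arctan2(-d[0],d[1])),'rail frame',e@x,e@y,'edges',[np.linalg.norm(P[i]-P[i-1]).round(1) for i in range(4)],'to painted',np.linalg.norm(m[:2]-[618,-261.5]))
g=lambda im:cv2.cvtColor(im,cv2.COLOR_RGB2HSV)
b0=cv2.cvtColor(cv2.imread('pics/top0.png'),cv2.COLOR_BGR2RGB)
for n,im in(('before',b0),('now',t['frame'])):
  mk=cv2.inRange(g(im),(65,80,40),(90,255,200))[190:235,405:505];print(n,cv2.moments(mk,True)['m10']/mk.astype(bool).sum(),cv2.moments(mk,True)['m01']/mk.astype(bool).sum(),mk.astype(bool).sum())
E
```

```text
mid [ 503.1 -264.7   67. ] yaw 5.803328323795637 rail frame -47.944536996762885 1.5792695545237483 edges [np.float64(50.7), np.float64(200.9), np.float64(48.6), np.float64(197.6)] to painted 114.9393631945959
before 50.245466321243526 23.009715025906736 1544
now 50.21049222797927 23.012953367875646 1544
```

All within limits, so I hand in.

```bash
python3 -c "
from station import finish_job
print(finish_job())"
```

```text
the job is handed in; nothing more can be done
None
```

The slat is on the free half of the rails and the job is handed in, at about 15 s of the 64 s allowed; no verdict came back.

**What I did:** I pushed the slat with closed fingers until it stuck out about 53 mm at the box's -y end (slat_mid at about -83 mm, flat on the floor). I then gripped it 82 mm from its middle, carried it over and lowered it until both rails took the load. It hung about 2° low at the far end, so that end touched first and the slat levelled in the grip. I then released it in stages and moved the arm clear.

**Last checks against the limits:**

| Check | Measured | Limit |
|---|---|---|
| Position along the rails (x) | -48 mm | -93 to +10 mm |
| Centred between the rails (y) | +1.6 mm | ±15 mm |
| Squareness to the rails | about 0.7° off | 7° |
| Distance between slat middles | 115 mm | over 62 mm |

- **Painted slat:** its outline in the top view did not shift by even 0.1 pixel.
- **Flatness:** I judged this only from the force rise at contact and the pictures; I did not measure it.
- **Sideways force:** a few newtons showed on the wrist at release (about 5 N each along x and y), but the slat was not visibly displaced.
- **Other things:** I did not measure the other items. The rails close-up shows the tape roll and the paint tin with its brush looking undisturbed. The saw, sanding block and jar were not looked at in the last pictures, but the arm did not work close to them at their height.

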